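# Put the radio station on the air

## Robot

A 7-joint arm with a two-finger parallel gripper is mounted at the origin on the work surface. World frame = base frame: x ahead of the robot, y to its left, z up, the work surface at z = 0. Lengths are in m, angles in rad, forces in N, time in s.
With the tool pointing down it reaches from about 0.425 to 0.925 m from the base axis. Payload 6.8 kg.
Tool frame: the origin (TCP) lies on the mounting face of the last link; the fingertips stand 173 mm ahead of it and the grasp point (between the pads) lies 155 mm ahead of it; z points along the fingers, y is the line along which they close (so a half turn about z gives the same grasp; the last joint's range is limited). The gripper opens to 85 mm and grips with 20 to 120 N. Pads are 22 mm wide; open, the fingers measure 114 mm over their backs; the gripper's body (76 mm by 85 mm) begins 54 mm behind the grasp point. The pads swing forward as they close: fully open they stand 13 mm farther back than shut.
Start: joints at [-1.223, 0.477, 0.022, 1.555, -0.011, 1.109, -0.083], TCP at [0.297, 0.606, 0.405] pointing down, gripper open.
Joint ranges: [-2.96, 2.96], [-0.34, 2.1], [-1.41, 1.46], [0.24, 2.44], [-1.37, 4.51], [0.17, 1.92], [-2.96, 2.96]. Speed limits (rad/s): [2.39, 2.39, 3.14, 3.14, 3.14, 3.14, 3.14].

## Interface

Orientations are given as a rotation vector (axis times angle).
In Python, from bench import r gives the robot as it stands.
- The arm moves only by the tool carry_out, never from a script. Its argument "moves" is a list of rows, each a list of 5 numbers: the shift along the tool's x, y, z in m, then the turn about the tool's z in rad, then the finger opening in m, from 0 to 0.0854. In form: [[dx, dy, dz, roll, claw], ...]. A call has exactly 8 rows; each row is the pose to reach, as a shift and turn from the pose commanded when the call began, along the tool's axes at that moment; what a row does not reach only later rows make up. A row lasts 1/10 s, in which the tool goes at most 50 mm and 8.59 degrees, less where a joint would pass 70% of its speed; a pose out of reach is approached as far as the arm can. A call with a gripper value outside its range is refused whole. The fingers move at their own pace and stop on an object; "force" is the grip in N (left out, the last holds). Time passes only in rows, so rows that repeat a pose let the fingers close, or fill a call up. It gives the time, the measured TCP pose, the force, the opening and the grip force at its end, in the units of the state.
- r.get_obs(): the state, without advancing time (a new reading comes with each control period).
- r.grab_frame(name): name is "scene" or "top" or "wrist"; returns the picture (480x640x3 uint8, red, green, blue); there is no depth.
- r.calibration(name): a dict with "fx", "fy", "cx", "cy" (pixels), "k1" (the pictures are not rectified: a ray, as slopes to the right and down, at radius r is drawn at 1 + k1 r^2 times it, then the intrinsics apply), "rvec" (rotation vector, rad) and "tvec" (3), from world to camera coordinates, as OpenCV has them. Camera axes: x right, y down, z forward; pixel columns grow to the right and rows downward; lengths in m; the calibration is good to about 2 mm. A picture is of the moment at which its call begins: read the wrist's pose just before it. calibration takes no time and is no camera call; for the wrist camera it gives the pose at the moment of the call.
- r.hand_in(): hands the job in; it is judged then, once.
The state is a dict: "clock": time; "joints": joint angles; "qvel": joint speeds; "tau": joint torques, N m; "tcp_pos": TCP position; "orientation": TCP orientation; "contact_force": force on the tool from outside, world axes, zero at the start; "moment": the same for the moment, N m; "grip_width": finger opening in m; "gripper_force": force on a finger pad.
Only numpy, scipy, OpenCV 4.12 (cv2) and the standard library are available. Lean on these libraries where they do the work, as an engineer would, in place of code of your own. Each camera call takes 0.05 s, during which the arm holds its last target. There are 200 camera calls.

## Task

Put the radio station on the air: push in the green button on the switch box, then the blue one, then the yellow one, each gently and all the way down so that it stays in, and after that press the knob of the Morse key lightly down and let it spring back. Leave the red button alone, do not pick up or shift the key, and leave the mug, the microphone and the lens cap where they are.

Things in the scene. Friction and masses are not known exactly. Their poses are not given: they have to be found in the camera images.
- box: Station switch box fixed to the desk: grey, 170 x 170 mm, 60 mm high, black flat top. Origin at the centre of its underside, z up. Its four push buttons stand on the top at the corners of an 80 mm square, parallel to the box's sides; which colour is at which corner varies.
- key_knob (a point): Centre of the top face of the Morse key's round black knob (36 mm diameter, 14 mm thick). It stands 64 mm above the desk and moves down about 8 mm when pressed.
- key_arm (a joint): Key lever angle in rad: 0 up, 0.11 fully down at its stop; a spring returns it. Pressing takes about 2 N at the knob at first and 7 N at the stop. Past half way (0.055 rad, 4 mm at the knob) counts as pressed.
- key: Morse key: a loose instrument of about 1 kg standing on rubber feet, brown wooden base 150 x 80 mm, 16 mm high, with a brass lever along its x axis between two brass posts that reach 52 mm high. Origin at the centre of the underside, z up. The knob is at its -x end, 55 mm from the origin, over the base.
- mug: Blue ceramic mug, loose bystander, 80 mm diameter, 90 mm high, handle on its +y side. Origin at the centre of the underside.
- mic: Desk microphone on a round black foot (90 mm diameter) with a steel stem, about 155 mm high, loose bystander. Origin at the centre of the underside.
- cap: Black lens cap, loose disc 56 mm diameter, 10 mm thick, lying flat on the desk. Bystander. Origin at the centre of the underside.
- green_top (a point): Green push button: cap 36 mm diameter in a 50 mm aluminium collar 8 mm high. This point is the centre of the cap's top face, 96 mm above the desk when out, 86 mm when in and let go. The cap is springy: it yields by 1.4 mm per N, up to 12 mm, under the finger.
- green (a joint): Latch travel of the green button in m: 0 out, 0.010 fully in. It starts to move at about 4 N on the cap (so the finger goes some 5 mm down first, and about 18 mm in all, when 6 N is reached), and stays wherever it is pushed (it does not spring back). 0.0075 or more counts as in.
- blue_top (a point): Blue push button: cap 36 mm diameter in a 50 mm aluminium collar 8 mm high. This point is the centre of the cap's top face, 96 mm above the desk when out, 86 mm when in and let go. The cap is springy: it yields by 1.4 mm per N, up to 12 mm, under the finger.
- blue (a joint): Latch travel of the blue button in m: 0 out, 0.010 fully in. It starts to move at about 4 N on the cap (so the finger goes some 5 mm down first, and about 18 mm in all, when 6 N is reached), and stays wherever it is pushed (it does not spring back). 0.0075 or more counts as in.
- yellow_top (a point): Yellow push button: cap 36 mm diameter in a 50 mm aluminium collar 8 mm high. This point is the centre of the cap's top face, 96 mm above the desk when out, 86 mm when in and let go. The cap is springy: it yields by 1.4 mm per N, up to 12 mm, under the finger.
- yellow (a joint): Latch travel of the yellow button in m: 0 out, 0.010 fully in. It starts to move at about 4 N on the cap (so the finger goes some 5 mm down first, and about 18 mm in all, when 6 N is reached), and stays wherever it is pushed (it does not spring back). 0.0075 or more counts as in.
- red_top (a point): Red push button: cap 36 mm diameter in a 50 mm aluminium collar 8 mm high. This point is the centre of the cap's top face, 96 mm above the desk when out, 86 mm when in and let go. The cap is springy: it yields by 1.4 mm per N, up to 12 mm, under the finger. Not to be pushed.
- red (a joint): Latch travel of the red button in m: 0 out, 0.010 fully in. It starts to move at about 4 N on the cap (so the finger goes some 5 mm down first, and about 18 mm in all, when 6 N is reached), and stays wherever it is pushed (it does not spring back). Leave it at 0.
Not all that is in view belongs to the job. There is more than one size of the key; the job needs the larger.

How it is judged:
On the way, in this order (a step that is already met when the one before it is completed fails the run):
1. the green button is pushed in (value of joint green above 0.0075 m), for 0.1 s.
2. the blue button is pushed in (value of joint blue above 0.0075 m), for 0.1 s.
3. the yellow button is pushed in (value of joint yellow above 0.0075 m), for 0.1 s.
4. the key's knob is pressed down (value of joint key_arm above 0.055 rad), for 0.05 s.
5. the key has sprung back up (value of joint key_arm below 0.02 rad), for 0.2 s.
At the end, for the whole second after the job is handed in: Green, blue and yellow buttons in by 7.5 mm or more of 10; red one out (under 3 mm); key lever up (under 0.02 rad), key at rest within 15 mm of its start; mug and microphone upright, and they and the lens cap within 20 mm of their starts (value of joint each of green, blue, yellow above 0.0075 m and value of joint red below 0.003 m and value of joint key_arm below 0.02 rad and distance of key from where it was at the start of the episode below 0.015 m and distance of each of mug, mic, cap from where it was at the start of the episode below 0.02 m and linear speed of key below 0.02 m/s and angle between each of mic, mug's own z axis and vertical below 0.2 rad); the robot touches nothing.
It fails at once if out of order: blue pushed before green is in, yellow before blue is in, or the key pressed before yellow is in ((value of joint blue above 0.004 m and value of joint green below 0.006 m) or (value of joint yellow above 0.004 m and value of joint blue below 0.006 m) or (value of joint key_arm above 0.04 rad and value of joint yellow below 0.006 m)).
It fails at once if the red button is pushed by 3 mm or more (value of joint red above 0.003 m).
It fails at once if the key is lifted, carried or shoved by more than 15 mm (distance of key from where it was at the start of the episode above 0.015 m).
It fails at once if the mug, microphone or lens cap is moved by more than 20 mm (distance of any of mug, mic, cap from where it was at the start of the episode above 0.02 m).
It fails at once if the robot pushes anything harder than 40 N (contact force between any of the arm, the fingers and anything else above 40 N).
It also fails if it takes over 51 s, if anything falls off the work surface, if the arm or the gripper's body presses on something with over 40 N, if the wrist force passes 120 N, or if a joint passes its speed limit or range.

## Working session

There is one attempt and no reset: what is moved stays moved. The work goes in short steps, Python scripts to look and compute and a tool call to move; the robot and the scene stay as the last step left them, time stands still between calls to the robot, and variables do not carry over. Pictures are saved under pics/ and viewed, at most 10 in all, crops included, and the job is handed in when it is done.

Besides the shell and the picture viewer there is one more tool, called after "Emit:" as name([rows], argument=value, ...), one row to a line, values as JSON. carry_out: Moves the arm, as the interface text tells. Its arguments: {"type":"object","properties":{"moves":{"type":"array","items":{"type":"array","items":{"type":"number"}}},"force":{"type":"number"}},"required":["moves"]}

```bash
mkdir -p pics
python3 - <<'E'
from bench import r
import cv2
o=r.get_obs();print({k:o[k] for k in("clock","tcp_pos","orientation","contact_force","grip_width")})
for n in("scene","top"):
    cv2.imwrite(f"pics/{n}0.png",r.grab_frame(n)[:,:,::-1]);print(n,r.calibration(n))
E
```

```text
{'clock': 0.0, 'tcp_pos': array([0.29700079, 0.60582818, 0.40372212]), 'orientation': array([-7.09735395e-01, -3.06007370e+00,  2.84629399e-03]), 'contact_force': array([ 0.52311477, -0.18265921,  0.05653555]), 'grip_width': 0.08559230133802215}
scene {'fx': 458.4012438562202, 'fy': 458.4012438562202, 'cx': 318.8716844892668, 'cy': 243.91144159489923, 'k1': -0.09837464738480708, 'rvec': array([ 0.66643979,  2.66722691, -1.07687503]), 'tvec': array([ 0.56642576, -0.10736026,  1.03802481])}
top {'fx': 566.6417471783077, 'fy': 566.6417471783077, 'cx': 322.12579025952755, 'cy': 242.21991205609314, 'k1': -0.17911163102600186, 'rvec': array([ 2.15625195, -2.10980127,  0.16373532]), 'tvec': array([-0.06160795,  0.63170644,  1.08829985])}
```

View pics/scene0.png

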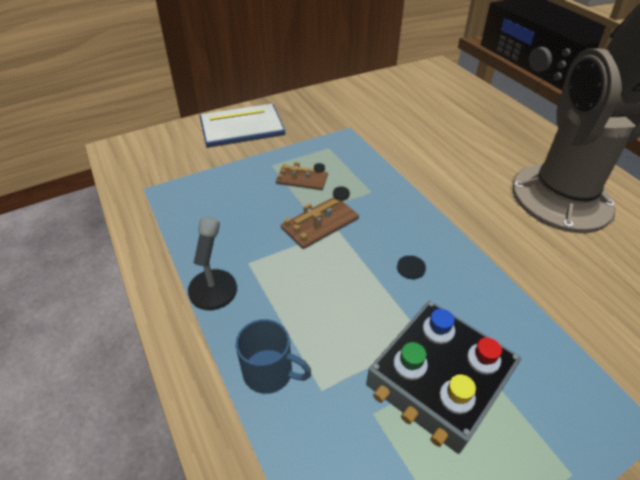

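View pics/top0.png

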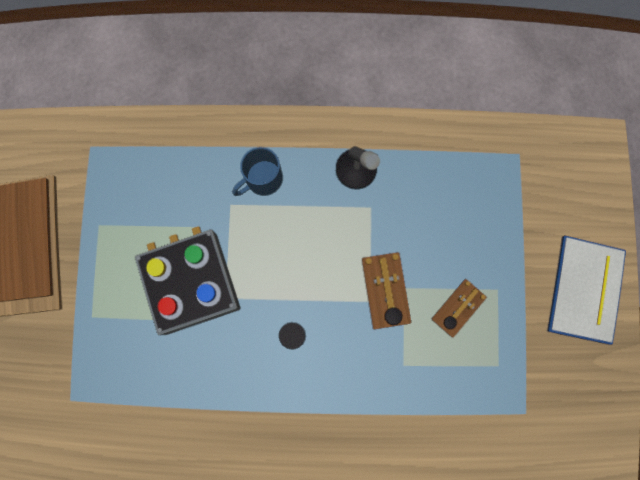

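The scene view shows the box with blue (442,320), red (488,350), green (413,356) and yellow (462,388). The top view shows green (194,254), yellow (156,268), blue (206,293) and red (168,306). The larger key's knob is at (394,316) in the top view, and the smaller key, to its right, is a decoy.

```bash
cat > h.py <<'E'
import numpy as np,cv2
from bench import r
from scipy.spatial.transform import Rotation as R
def ray(c,uv):
    K=np.array([[c['fx'],0,c['cx']],[0,c['fy'],c['cy']],[0,0,1]])
    p=cv2.undistortPoints(np.array([[uv]],float),K,np.array([c['k1'],0,0,0.]))[0,0]
    M=R.from_rotvec(c['rvec']).as_matrix()
    return -M.T@c['tvec'],M.T@np.r_[p,1]
def plane(c,uv,z):
    o,d=ray(c,uv); return o+d*(z-o[2])/d[2]
def blob(img,hlo,hhi,win,smin=130,vmin=60,vmax=255):
    h=cv2.cvtColor(img,cv2.COLOR_RGB2HSV); m=cv2.inRange(h,(hlo,smin,vmin),(hhi,255,vmax))
    k=np.zeros_like(m);x0,y0,x1,y1=win;k[y0:y1,x0:x1]=m[y0:y1,x0:x1]
    cs,_=cv2.findContours(k,cv2.RETR_EXTERNAL,cv2.CHAIN_APPROX_NONE)
    b=max(cs,key=cv2.contourArea); return cv2.minEnclosingCircle(b),cv2.contourArea(b)
E
python3 - <<'E'
from h import *
H=dict(green=(45,85),blue=(105,125),yellow=(20,34),red=(0,8))
W=dict(top=(140,235,235,330),scene=(380,300,515,415))
for n in W:
    im=cv2.cvtColor(cv2.imread(f"pics/{n}0.png"),cv2.COLOR_BGR2RGB);c=r.calibration(n)
    for k,(a,b) in H.items():
        (q,rad),A=blob(im,a,b,W[n]);print(n,k,np.round(q,1),round(rad,1),A,plane(c,q,.096 if n=='top' else .09).round(4))
    kw=dict(top=(380,303,410,328),scene=(330,183,354,201))[n]
    (q,rad),A=blob(im,0,180,kw,0,0,45);print(n,'knob',np.round(q,1),round(rad,1),A,plane(c,q,.064 if n=='top' else .06).round(4))
c=r.calibration('top')
for uv in((362,258),(401,253),(411,325),(373,329)):print('base',plane(c,uv,.016).round(3))
print('cap',plane(c,(292,336),.01).round(3),'mug',plane(c,(261,165),.09).round(3),'mic',plane(c,(356,170),.01).round(3))
o=r.get_obs();print(R.from_rotvec(o['orientation']).as_matrix().round(3))
E
```

```text
top green [193.1 253.8] 9.1 220.0 [0.5975 0.2021 0.096 ]
top blue [205.1 292.8] 9.4 236.5 [0.5223 0.1744 0.096 ]
top yellow [155.3 267.1] 9.7 241.5 [0.5694 0.2763 0.096 ]
top red [166.3 305.6] 9.4 230.0 [0.4953 0.2495 0.096 ]
top knob [393. 316.] 8.2 61.0 [ 0.4876 -0.1898  0.064 ]
scene green [413.1 354.1] 12.9 430.5 [0.5976 0.2009 0.09  ]
scene blue [441.4 319.7] 13.0 437.0 [0.5239 0.173  0.09  ]
scene yellow [461.3 387.6] 14.9 591.0 [0.5701 0.2759 0.09  ]
scene red [488.4 349.5] 13.6 442.5 [0.4957 0.2484 0.09  ]
scene knob [340.5 193.8] 5.9 33.0 [ 0.4917 -0.188   0.06  ]
base [ 0.607 -0.131  0.016]
base [ 0.619 -0.211  0.016]
base [ 0.471 -0.233  0.016]
base [ 0.462 -0.155  0.016]
cap [0.444 0.01  0.01 ] mug [0.78  0.077 0.09 ] mic [ 0.797 -0.116  0.01 ]
[[-0.898  0.44  -0.001]
 [ 0.44   0.898 -0.002]
 [-0.    -0.002 -1.   ]]
```

Emit:
carry_out([
  [-0.093, -0.184, 0, 0, 0],
  [-0.093, -0.184, 0, 0, 0],
  [-0.093, -0.184, 0, 0, 0],
  [-0.093, -0.184, 0, 0, 0],
  [-0.093, -0.184, 0, 0, 0],
  [-0.222, -0.288, 0, 0, 0],
  [-0.222, -0.288, 0, 0, 0],
  [-0.222, -0.288, 0, 0, 0],
], force=30)

```text
clock: 0.9
tcp_pos: [0.3634, 0.2628, 0.4048]
orientation: [0.708, 3.061, 0.001]
contact_force: [0.0, 0.5, -0.9]
grip_width: 0.0005
gripper_force: 0.0
```

Emit:
carry_out([
  [-0.237, 0.048, 0, 0, 0],
  [-0.237, 0.048, 0, 0, 0],
  [-0.237, 0.048, 0, 0, 0],
  [-0.237, 0.048, 0, 0, 0],
  [-0.237, 0.048, 0, 0, 0],
  [-0.237, 0.048, 0.06, 0, 0],
  [-0.237, 0.048, 0.06, 0, 0],
  [-0.237, 0.048, 0.06, 0, 0],
])

```text
clock: 1.7
tcp_pos: [0.5957, 0.2033, 0.3422]
orientation: [-0.707, -3.056, 0.005]
contact_force: [-0.7, -0.0, 0.7]
grip_width: 0.0
gripper_force: 0.0
```

Run:
```python
from h import *
o=r.get_obs();print(o['clock'],o['tcp_pos'].round(4),o['contact_force'].round(2))
M=R.from_rotvec(o['orientation']).as_matrix();print((o['tcp_pos']+.173*M[:,2]).round(4))
c=r.calibration('wrist');im=r.grab_frame('wrist');cv2.imwrite('pics/w1.png',im[:,:,::-1])
for k,(a,b) in dict(green=(45,85),blue=(105,125),yellow=(20,34),red=(0,8)).items():
    try:
        (q,rad),A=blob(im,a,b,(0,0,640,480));print(k,np.round(q,1),round(rad,1),A,plane(c,q,.096).round(4))
    except ValueError: print(k,None)
```

```text
1.7 [0.5957 0.2033 0.3422] [-0.75 -0.    0.67]
[0.5947 0.2029 0.1692]
green [318.9 256.4] 28.1 2202.5 [0.5986 0.2034 0.096 ]
blue [226.6 173.5] 30.7 2704.0 [0.5248 0.176  0.096 ]
yellow [406.6 169. ] 30.8 2721.5 [0.5709 0.2767 0.096 ]
red [312.7  73.3] 33.7 3060.5 [0.4975 0.2487 0.096 ]
```

View pics/w1.png

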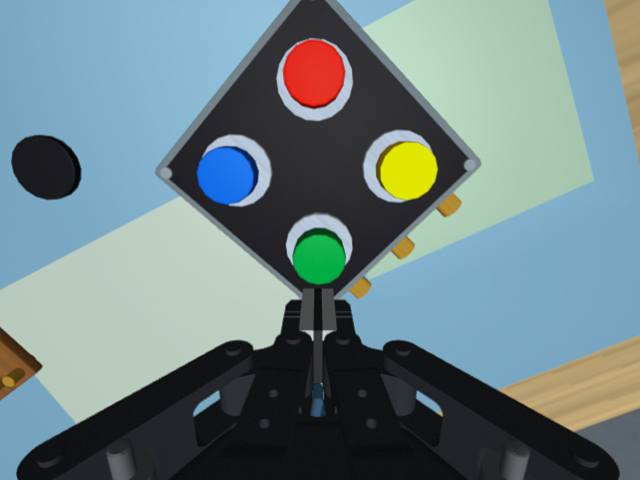

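The wrist view agrees with the first estimates to about 2 mm: green is at (319,256), just ahead of the closed fingertips. Next I press green and watch the force.

Emit:
carry_out([
  [-0.003, 0.001, 0.03, 0, 0],
  [-0.003, 0.001, 0.055, 0, 0],
  [-0.003, 0.001, 0.065, 0, 0],
  [-0.003, 0.001, 0.071, 0, 0],
  [-0.003, 0.001, 0.076, 0, 0],
  [-0.003, 0.001, 0.08, 0, 0],
  [-0.003, 0.001, 0.083, 0, 0],
  [-0.003, 0.001, 0.083, 0, 0],
])

```text
clock: 2.55
tcp_pos: [0.6006, 0.2028, 0.2624]
orientation: [0.709, 3.059, 0.002]
contact_force: [1.1, 0.7, 3.9]
grip_width: 0.0001
gripper_force: 1.6
```

Emit:
carry_out([
  [0.001, 0, 0.002, 0, 0],
  [0.001, 0, 0.004, 0, 0],
  [0.001, 0, 0.006, 0, 0],
  [0.001, 0, 0.008, 0, 0],
  [0.001, 0, 0.01, 0, 0],
  [0.001, 0, 0.011, 0, 0],
  [0.001, 0, 0.012, 0, 0],
  [0.001, 0, 0.012, 0, 0],
])

```text
clock: 3.35
tcp_pos: [0.5996, 0.2028, 0.25]
orientation: [0.71, 3.059, 0.001]
contact_force: [2.9, -0.0, 6.5]
grip_width: -0.0
gripper_force: 3.3
```

Emit:
carry_out([
  [0, 0, 0.002, 0, 0],
  [0, 0, 0.002, 0, 0],
  [0, 0, 0.002, 0, 0],
  [0, 0, -0.02, 0, 0],
  [0, 0, -0.06, 0, 0],
  [0, 0, -0.09, 0, 0],
  [0, 0, -0.09, 0, 0],
  [0, 0, -0.09, 0, 0],
])

```text
clock: 4.15
tcp_pos: [0.5984, 0.2026, 0.3391]
orientation: [-0.709, -3.059, 0.001]
contact_force: [-0.5, -0.1, -1.0]
grip_width: 0.0002
gripper_force: 0.0
```

```bash
cat > chk.py <<'E'
from h import *
o=r.get_obs();M=R.from_rotvec(o['orientation']).as_matrix();t=o['tcp_pos']+.173*M[:,2]
print(o['clock'],'tip',t.round(4),o['contact_force'].round(2))
c=r.calibration('wrist');im=r.grab_frame('wrist')
sc=r.grab_frame('scene');cs=r.calibration('scene')
for k,(a,b) in dict(green=(45,85),blue=(105,125),yellow=(20,34),red=(0,8)).items():
    for n,i,cc,w in(('w',im,c,(0,0,640,330)),('s',sc,cs,(380,300,515,415))):
        try:
            (q,rad),A=blob(i,a,b,w);print(n,k,np.round(q,1),round(rad,1),A,plane(cc,q,.096).round(4))
        except ValueError: print(k,None)
for k,p in dict(green=(.598,.2022),blue=(.5235,.1745),yellow=(.570,.2762),knob=(.4875,-.190)).items():
    print(k,'shift tool xy',(M.T@np.r_[p[0]-t[0],p[1]-t[1],0]).round(4))
E
python3 chk.py
```

```text
4.15 tip [0.598  0.2025 0.1661] [-0.46 -0.1  -0.95]
w green [317.1 248.3] 27.2 2052.5 [0.5956 0.2051 0.096 ]
s green [412.  357.2] 12.4 401.0 [0.6049 0.2067 0.096 ]
w blue [222.7 168.8] 31.4 2828.5 [0.5249 0.1761 0.096 ]
s blue [441. 329.] 7.1 43.0 [0.5386 0.1887 0.096 ]
w yellow [405.8 163.6] 31.4 2826.5 [0.5708 0.2767 0.096 ]
s yellow [461.3 387.6] 14.9 586.0 [0.5733 0.2775 0.096 ]
w red [310.6  65.2] 35.1 3243.5 [0.4974 0.2492 0.096 ]
s red [488.4 349.5] 13.7 450.0 [0.4996 0.2503 0.096 ]
green shift tool xy [-0.0001 -0.0003  0.    ]
blue shift tool xy [ 0.0546 -0.058   0.0002]
yellow shift tool xy [0.0576 0.0538 0.    ]
knob shift tool xy [-7.350e-02 -4.011e-01  4.000e-04]
```

Green dropped by the amount a 10 mm press should give in both views. Next is blue.

Emit:
carry_out([
  [0.027, -0.029, 0, 0, 0],
  [0.055, -0.058, 0, 0, 0],
  [0.055, -0.058, 0.03, 0, 0],
  [0.055, -0.058, 0.055, 0, 0],
  [0.055, -0.058, 0.064, 0, 0],
  [0.055, -0.058, 0.069, 0, 0],
  [0.055, -0.058, 0.074, 0, 0],
  [0.055, -0.058, 0.077, 0, 0],
])

```text
clock: 5.05
tcp_pos: [0.5244, 0.1749, 0.2628]
orientation: [-0.71, -3.06, 0.0]
contact_force: [-3.0, -1.6, 3.6]
grip_width: 0.0002
gripper_force: 1.7
```

Emit:
carry_out([
  [0, 0, 0.002, 0, 0],
  [0, 0, 0.004, 0, 0],
  [0, 0, 0.006, 0, 0],
  [0, 0, 0.008, 0, 0],
  [0, 0, 0.01, 0, 0],
  [0, 0, 0.011, 0, 0],
  [0, 0, 0.012, 0, 0],
  [0, 0, 0.012, 0, 0],
])

```text
clock: 5.85
tcp_pos: [0.5243, 0.1749, 0.2508]
orientation: [-0.71, -3.06, 0.0]
contact_force: [-3.4, -1.7, 6.0]
grip_width: 0.0001
gripper_force: 3.0
```

Emit:
carry_out([
  [0, 0, 0.002, 0, 0],
  [0, 0, 0.003, 0, 0],
  [0, 0, 0.003, 0, 0],
  [0, 0, -0.02, 0, 0],
  [0, 0, -0.06, 0, 0],
  [0, 0, -0.09, 0, 0],
  [0, 0, -0.09, 0, 0],
  [0, 0, -0.09, 0, 0],
])

```text
clock: 6.65
tcp_pos: [0.5246, 0.1753, 0.3411]
orientation: [0.709, 3.059, 0.003]
contact_force: [-0.4, 0.9, -0.7]
grip_width: 0.0001
gripper_force: 0.0
```

```bash
python3 chk.py
```

```text
6.65 tip [0.525  0.1755 0.1681] [-0.4   0.86 -0.69]
w green [392.9 312.1] 26.3 1590.5 [0.5888 0.2045 0.096 ]
s green [411.9 357.5] 12.6 408.5 [0.6053 0.207  0.096 ]
w blue [314.3 245. ] 27.5 2112.0 [0.5206 0.1772 0.096 ]
s blue [440.5 322.9] 12.6 424.5 [0.5324 0.1796 0.096 ]
w yellow [481.  243.5] 31.5 2615.0 [0.5677 0.2754 0.096 ]
s yellow [461.3 387.6] 14.8 586.0 [0.5734 0.2775 0.096 ]
w red [401.9 160.6] 30.8 2678.0 [0.4957 0.2486 0.096 ]
s red [488.5 349.5] 13.7 453.0 [0.4995 0.2504 0.096 ]
green shift tool xy [-0.0538  0.0561  0.0002]
blue shift tool xy [ 0.0009 -0.0016 -0.    ]
yellow shift tool xy [0.0039 0.1102 0.0002]
knob shift tool xy [-0.1271 -0.3448 -0.0005]
```

Blue is in: it moved 3.2 px in the scene view. Next is yellow.

Emit:
carry_out([
  [0.001, 0.045, 0, 0, 0],
  [0.003, 0.09, 0, 0, 0],
  [0.004, 0.11, 0, 0, 0],
  [0.004, 0.11, 0.03, 0, 0],
  [0.004, 0.11, 0.058, 0, 0],
  [0.004, 0.11, 0.068, 0, 0],
  [0.004, 0.11, 0.075, 0, 0],
  [0.004, 0.11, 0.078, 0, 0],
])

```text
clock: 7.55
tcp_pos: [0.5689, 0.2752, 0.2623]
orientation: [-0.71, -3.059, 0.002]
contact_force: [-2.1, -1.6, 3.3]
grip_width: 0.0001
gripper_force: 1.7
```

Emit:
carry_out([
  [0, 0, 0.002, 0, 0],
  [0, 0, 0.004, 0, 0],
  [0, 0, 0.006, 0, 0],
  [0, 0, 0.008, 0, 0],
  [0, 0, 0.01, 0, 0],
  [0, 0, 0.011, 0, 0],
  [0, 0, 0.012, 0, 0],
  [0, 0, 0.012, 0, 0],
])

```text
clock: 8.35
tcp_pos: [0.5695, 0.2755, 0.251]
orientation: [0.71, 3.059, 0.001]
contact_force: [-0.8, -0.9, 5.6]
grip_width: 0.0
gripper_force: 2.9
```

Emit:
carry_out([
  [0, 0, 0.002, 0, 0],
  [0, 0, 0.003, 0, 0],
  [0, 0, 0.003, 0, 0],
  [0, 0, -0.02, 0, 0],
  [0, 0, -0.06, 0, 0],
  [0, 0, -0.09, 0, 0],
  [0, 0, -0.09, 0, 0],
  [0, 0, -0.09, 0, 0],
])

```text
clock: 9.15
tcp_pos: [0.5692, 0.2758, 0.341]
orientation: [0.709, 3.059, 0.002]
contact_force: [0.1, -0.5, -1.3]
grip_width: 0.0002
gripper_force: 0.0
```

```bash
python3 chk.py
```

```text
9.15 tip [0.5695 0.276  0.168 ] [ 0.06 -0.54 -1.33]
w green [243.7 317. ] 25.7 1341.5 [0.5908 0.21   0.096 ]
s green [412.  357.5] 12.5 406.5 [0.6052 0.207  0.096 ]
w blue [158.5 250. ] 29.9 2372.0 [0.5232 0.1843 0.096 ]
s blue [440.6 322.8] 12.7 426.0 [0.5322 0.1797 0.096 ]
w yellow [318.5 246.7] 27.4 2100.0 [0.5673 0.2796 0.096 ]
s yellow [459.6 390.8] 14.4 554.0 [0.5784 0.2801 0.096 ]
w red [225.3 168.2] 30.8 2679.5 [0.497  0.2508 0.096 ]
red None
green shift tool xy [-0.0581 -0.0537 -0.    ]
blue shift tool xy [-0.0034 -0.1113 -0.0002]
yellow shift tool xy [-0.0004  0.0004  0.    ]
knob shift tool xy [-0.1314 -0.4545 -0.0007]
```

Yellow is in. Moving to the key.

Emit:
carry_out([
  [-0.131, -0.455, 0, 0, 0],
  [-0.131, -0.455, 0, 0, 0],
  [-0.131, -0.455, 0, 0, 0],
  [-0.131, -0.455, 0, 0, 0],
  [-0.131, -0.455, 0, 0, 0],
  [-0.131, -0.455, 0, 0, 0],
  [-0.131, -0.455, 0, 0, 0],
  [-0.131, -0.455, 0, 0, 0],
])

```text
clock: 10.05
tcp_pos: [0.4982, -0.12, 0.3396]
orientation: [-0.709, -3.059, 0.001]
contact_force: [1.7, -0.5, 0.5]
grip_width: 0.0005
gripper_force: 0.0
```

```bash
python3 chk.py | grep -E "tip|knob"
```

```text
10.05 tip [ 0.4979 -0.12    0.1666] [ 1.73 -0.53  0.53]
knob shift tool xy [-0.0215 -0.0674  0.    ]
```

Emit:
carry_out([
  [-0.011, -0.034, 0, 0, 0],
  [-0.0215, -0.067, 0, 0, 0],
  [-0.0215, -0.067, 0.02, 0, 0],
  [-0.0215, -0.067, 0.03, 0, 0],
  [-0.0215, -0.067, 0.03, 0, 0],
  [-0.0215, -0.067, 0.03, 0, 0],
  [-0.0215, -0.067, 0.03, 0, 0],
  [-0.0215, -0.067, 0.03, 0, 0],
])

```text
clock: 10.95
tcp_pos: [0.4895, -0.1875, 0.3112]
orientation: [0.708, 3.06, 0.0]
contact_force: [-0.4, -0.4, 0.1]
grip_width: -0.0001
gripper_force: 0.0
```

Run:
```python
from h import *
o=r.get_obs();M=R.from_rotvec(o['orientation']).as_matrix();t=o['tcp_pos']+.173*M[:,2]
c=r.calibration('wrist');im=r.grab_frame('wrist')
print(o['clock'],'tip',t.round(4))
K=np.array([[c['fx'],0,c['cx']],[0,c['fy'],c['cy']],[0,0,1]])
for p in((.4875,-.190,.064),t):print(cv2.projectPoints(np.array([p]),c['rvec'],c['tvec'],K,np.array([c['k1'],0,0,0.]))[0].ravel().round(1))
print(c)
cv2.imwrite('pics/w2.png',im[:,:,::-1]); cv2.imwrite('pics/t2.png',r.grab_frame('top')[230:400,300:520,::-1].repeat(3,0).repeat(3,1))
```

```text
10.95 tip [ 0.4897 -0.1875  0.1382]
[310.4 249.5]
[314.2 304.5]
{'fx': 347.29244806517045, 'fy': 347.29244806517045, 'cx': 317.51069124344497, 'cy': 239.8939367336692, 'k1': -0.015256734921695912, 'rvec': array([-2.43637853, -1.52094637, -0.23505275]), 'tvec': array([-0.04810394, -0.51006901,  0.13300812])}
```

View pics/w2.png

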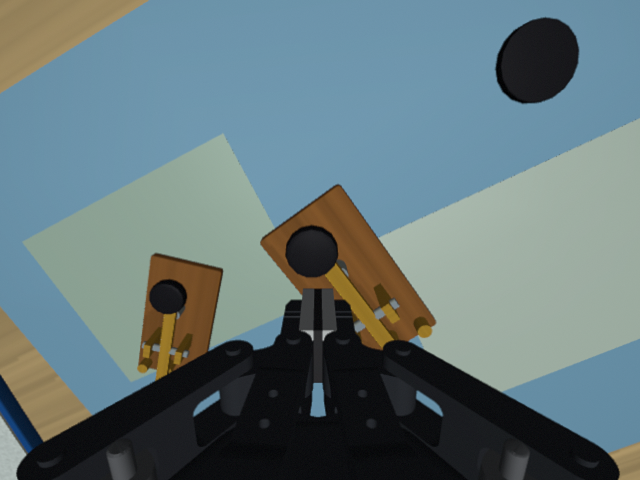

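The wrist view shows the large key's knob at (311,250), within 1 px of where I predicted it. Pressing it lightly.

Emit:
carry_out([
  [0.001, -0.003, 0.03, 0, 0],
  [0.001, -0.003, 0.055, 0, 0],
  [0.001, -0.003, 0.066, 0, 0],
  [0.001, -0.003, 0.072, 0, 0],
  [0.001, -0.003, 0.076, 0, 0],
  [0.001, -0.003, 0.079, 0, 0],
  [0.001, -0.003, 0.081, 0, 0],
  [0.001, -0.003, 0.081, 0, 0],
])

```text
clock: 11.85
tcp_pos: [0.486, -0.1906, 0.2303]
orientation: [-0.711, -3.058, -0.0]
contact_force: [-5.8, 0.1, 7.9]
grip_width: 0.0001
gripper_force: 4.3
```

Emit:
carry_out([
  [0, 0, 0, 0, 0],
  [0, 0, 0.001, 0, 0],
  [0, 0, -0.002, 0, 0],
  [0, 0, -0.008, 0, 0],
  [0, 0, -0.02, 0, 0],
  [0, 0, -0.06, 0, 0],
  [0, 0, -0.1, 0, 0],
  [0, 0, -0.1, 0, 0],
])

```text
clock: 12.65
tcp_pos: [0.4889, -0.1914, 0.3356]
orientation: [0.708, 3.049, 0.001]
contact_force: [-0.7, 0.1, -0.5]
grip_width: -0.0002
gripper_force: 0.0
```

```bash
python3 - <<'E'
from h import *
c=r.calibration('wrist');im=r.grab_frame('wrist');o=r.get_obs()
print(o['clock'],o['tcp_pos'].round(4),o['contact_force'].round(2))
K=np.array([[c['fx'],0,c['cx']],[0,c['fy'],c['cy']],[0,0,1]])
print(cv2.projectPoints(np.array([[.4875,-.190,.064]]),c['rvec'],c['tvec'],K,np.array([c['k1'],0,0,0.]))[0].ravel().round(1))
(q,rad),A=blob(im,0,180,(270,190,360,284),0,0,50);print('knob',q,rad,plane(c,q,.064).round(4))
cv2.imwrite('pics/w3.png',im[:,:,::-1])
E
python3 chk.py | grep '^s'
```

```text
12.7 [ 0.4881 -0.1908  0.3333] [0.17 0.4  0.47]
[315.3 233.4]
knob (316.2146911621094, 234.9899139404297) 23.97511863708496 [ 0.4889 -0.1899  0.064 ]
s green [411.9 357.5] 12.6 414.0 [0.6053 0.207  0.096 ]
s blue [440.7 323. ] 12.6 424.5 [0.5321 0.1799 0.096 ]
s yellow [459.6 390.8] 14.4 555.0 [0.5784 0.2801 0.096 ]
s red [488.5 349.6] 13.6 431.0 [0.4997 0.2506 0.096 ]
```

View pics/w3.png

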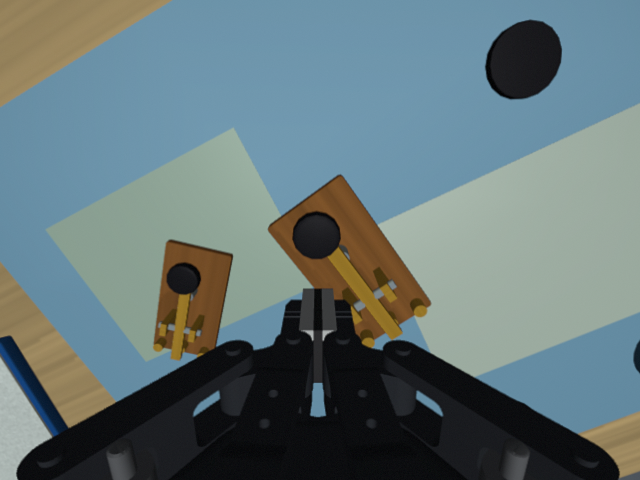

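The wrist view shows the knob at (316,235), back up and less than 2 mm from where it was. The three buttons are in and red hasn't moved, so I'm handing in.

```bash
python3 -c "
from bench import r
print(r.hand_in())"
```

```text
the job is handed in; nothing more can be done
None
```

I pushed green, blue and yellow in, in that order, pressed the Morse key and let it spring back, and handed the job in at about 13 s; red and the key had not moved in the last images, but I did not re-measure the mug, microphone or lens cap, and no verdict came back.

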